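# Set the coffee grinder and grind a dose

### The job

Grind a dose for filter coffee, only pushing and pressing: push the grinder's grounds bin fully home and push the tab of the grind selector round to the second-largest of the four dots, so that it rests in that notch. With both done, and not before, press the start key fully down and keep it down for at least two seconds, then let go; do not lift or tip the bin, and leave the mug and the drink carton where they are.

Things in the scene. Friction and masses are not known exactly. Their poses are not given: they have to be found in the camera images.
- grinder: Coffee grinder, fixed. Origin on the worktop under its collar's vertical axis; z up, front (bin side) -x, left seen from the front +y. Base plate top z = 10 mm, x -168 to 82, y -112 to 50. Tower behind the bin: front face at x = -58, 116 wide. Two guide strips 14 mm high on the base, 38 mm either side of y = 0. Low console (top z = 33) right of the right guide carries the start key.
- deck (a point): Centre of the grinder's round deck on top of the tower, on the collar's axis (radius 88 mm, top 135 mm above the worktop). Four flat white dots of 5, 8, 11 and 14 mm diameter lie on it 76 mm from the axis, at -45, -15, +15 and +45 degrees from straight front, positive towards the grinder's +y (smallest at the right, largest at the left, seen from the front).
- dot_filter (a point): Centre of the second-largest dot (11 mm), the filter-coffee grind: third from the right seen from the front. The tab covers most of a dot when it is set there.
- selector (a joint): Angle (rad) of the grind selector: 0 with its tab over the smallest dot, growing clockwise from above (from the grinder's -y side across the front to +y). Sprung notches at the dots: 0, 0.524, 1.047, 1.571; stops just past the ends. Leaving a notch takes about 3 to 4 N on the tab; past half-way it drops into the next by itself. It starts in the first or second notch.
- selector_tab (a point): Middle of the selector's tab, 98 mm from the collar's axis, 149 mm above the worktop. The tab is a radial metal bar, 12 mm wide, z 139 to 159 mm, reaching from the collar (60 mm radius) to 111 mm from the axis, 23 mm past the deck's edge. It is pushed sideways. Collar, tab and the squat hopper above (55 mm radius, top z = 195 mm) turn as one.
- grounds_bin: Open pale see-through bin with a grey front, 105 mm long (x), 72 wide, 60 high, 4 mm walls, 0.11 to 0.23 kg. Origin at the centre of its underside; front is -x. Loose on the grinder's base between the guides (2 mm play a side), at first 15 to 35 mm out. Fully home its back touches the tower, its origin at x = -110.5 mm and its front at x = -163 mm of the grinder.
- bin_front (a point): Middle of the bin's flat front face, 30 mm above the bin's underside.
- start_key (a joint): How far the start key is down (m): 0 up, 0.006 fully down; it springs back when let go. About 4 N holds it fully down.
- start_key_top (a point): Centre of the top of the start key, a round grey key of 32 mm diameter on the console, at x = -130, y = -79 mm in the grinder's frame. It is pressed straight down.
- mug: Striped mug, 86 mm wide (120 mm with handle), 90 mm high, left of the grinder. Origin at the centre of its underside. Not part of the job.
- juice_carton: Tall drink carton, 68 x 68 x 244 mm, right of the grinder. Origin at the centre of its underside. Not part of the job.
Mind the look-alikes: they are no part of the job. Leave any turquoise or yellow look-alike of the grounds_bin alone.

How it is judged:
By the outcome, as a careful person would: the job done as asked, in the order asked, and still so for the second after the job is handed in, with the robot touching nothing.
It also fails if it takes over 64 s, if anything falls off the work surface, if the arm or the gripper's body presses on something with over 40 N, if the wrist force passes 120 N, or if a joint passes its speed limit or range.

### The arm

A 6-joint arm with a two-finger parallel gripper is mounted at the origin on a cart in front of the work surface, level with it; the furniture and walls round the work are solid. World frame = base frame: x ahead of the robot, y to its left, z up, the work surface at z = 0. Lengths are in m, angles in rad, forces in N, time in s.
With the tool pointing down it reaches from about 0.3 to 0.875 m from the base axis. Payload 6.4 kg.
Tool frame: the origin (TCP) lies midway between the tips of the shut fingers; the grasp point (between the pads) lies 19 mm behind it; x points along the fingers, y is the direction in which the jaws open and shut, and the axes are right-handed (so a half turn about x gives the same grasp; the last joint's range is limited). The gripper opens to 85 mm and grips with 20 to 120 N. Pads are 22 mm wide; open, the fingers measure 114 mm over their backs; the gripper's body (76 mm by 85 mm) begins 54 mm behind the grasp point. The pads swing forward as they close: fully open they stand 13 mm farther back than shut.
Start: joints at [-1.547, 0.181, 1.607, -0, 1.354, -0.206], TCP at [0.131, -0.56, 0.231] pointing down, gripper open.
Joint ranges: [-2.99, 2.99], [-0.89, 2.07], [0.3, 2.58], [-1.14, 4.28], [0, 2.63], [-3.12, 3.12]. Speed limits (rad/s): [2.57, 2.57, 3.01, 3.14, 3.14, 3.14].

### API

Orientations are given as a unit quaternion [w, x, y, z].
In Python, from bench import ctrl gives the robot as it stands.
- The arm moves only by the tool step_arm, never from a script. Its argument "motion" is a list of rows, each a list of 7 numbers: the shift along the tool's x, y, z in mm, then the turn, a rotation vector about the tool's x, y, z in degrees, then the closure in counts, from 0 (fully open) to 255 (shut). In form: [[tx, ty, tz, rx, ry, rz, hand], ...]. A call has 1 to 10 rows; each row is the pose to reach, as a shift and turn from the pose commanded when the call began, along the tool's axes at that moment; what a row does not reach only later rows make up. A row lasts 1/8 s, in which the tool goes at most 62.5 mm and 10.7 degrees, less where a joint would pass 70% of its speed; a pose out of reach is approached as far as the arm can. A call with a gripper value outside its range is refused whole. The fingers move at their own pace and stop on an object; the grip force is fixed at half the most. Time passes only in rows, so rows that repeat a pose let the fingers close. It gives the time, the measured TCP pose, the force and the opening at its end, in the units of the state.
- ctrl.get_obs(): the state, without advancing time (a new reading comes with each control period).
- ctrl.camera(name): name is "side" or "top" or "wrist"; returns (picture, depth): 400x640x3 uint8, red, green, blue; 400x640 float32, m along the optical axis (not along the pixel's ray), 0 where there is no reading.
- ctrl.camera_info(name): a dict with "fx", "fy", "cx", "cy" (pixels), "dist_coeffs" ([k1, k2, p1, p2, k3] as OpenCV has them; the pictures are not rectified), "T" (4x4, takes a point from camera to world coordinates); the wrist camera has in their place "hand_eye" (4x4, takes a point from camera to tool coordinates, whose origin is the TCP and whose axes are the tool frame's). Camera axes: x right, y down, z forward; pixel columns grow to the right and rows downward; lengths in m; the calibration is good to about 2 mm. A picture is of the moment at which its call begins: read the wrist's pose just before it. camera_info takes no time and is no camera call.
- ctrl.hand_in(): hands the job in, once; it reports no verdict.
The state is a dict: "time_s": time; "q": joint angles; "dq": joint speeds; "joint_efforts": joint torques, N m; "eef_pos": TCP position; "eef_rot": TCP orientation; "wrist_force": force on the tool from outside, world axes, zero at the start; "torque": the same for the moment, N m; "opening": opening from 0.0 (shut) to 1.0 (fully open).
Only numpy, scipy, OpenCV 4.12 (cv2) and the standard library are available. Lean on these libraries where they do the work, as an engineer would, in place of code of your own. Each camera call takes 0.05 s, during which the arm holds its last target. There are 200 camera calls.

## Working session

There is one attempt and no reset: what is moved stays moved. The work goes in short steps, Python scripts to look and compute and a tool call to move; the robot and the scene stay as the last step left them, time stands still between calls to the robot, and variables do not carry over. Pictures are saved under pics/ and viewed, about 8 in all and at most 12, crops included, and the job is handed in when it is done.

Besides the shell and the picture viewer there is one more tool, called after ">>>" as name(argument=value, ...), one argument or row to a line, values as JSON. step_arm: Moves the arm, as the interface text tells. Its arguments: {"type":"object","properties":{"motion":{"type":"array","items":{"type":"array","items":{"type":"number"}}}},"required":["motion"]}

```bash
mkdir -p pics; ls; python3 - <<'E'
from bench import ctrl
import cv2, numpy as np
o=ctrl.get_obs(); print(o['time_s'],o['eef_pos'],o['eef_rot'],o['opening'])
for n in ('top','side'):
    i=ctrl.camera_info(n); print(n,i['fx'],i['fy'],i['cx'],i['cy'],i['dist_coeffs'],np.round(i['T'],4).tolist())
    p,d=ctrl.camera(n); np.savez(f'{n}0.npz',p=p,d=d); cv2.imwrite(f'pics/{n}0.png',p[:,:,::-1])
E
```

```text
pics
0.0 [ 0.13099347 -0.55932848  0.23041253] [ 0.08047833  0.70250315  0.08167401 -0.70238303] 1.0004442451047644
top 462.64605315747366 462.64605315747366 321.59523194587524 203.275287773035 [-0.05751303  0.          0.          0.          0.        ] [[0.0756, -0.9758, 0.2051, 0.3135], [-0.9971, -0.0738, 0.0162, 0.0009], [-0.0006, -0.2058, -0.9786, 1.3145], [0.0, 0.0, 0.0, 1.0]]
side 372.5949091689292 372.5949091689292 318.70275074583896 198.5528538786569 [-0.04803665  0.          0.          0.          0.        ] [[-0.9931, -0.096, 0.0669, 0.4916], [-0.1169, 0.8367, -0.535, 0.4658], [-0.0046, -0.5391, -0.8422, 0.8549], [0.0, 0.0, 0.0, 1.0]]
```

View pics/top0.png

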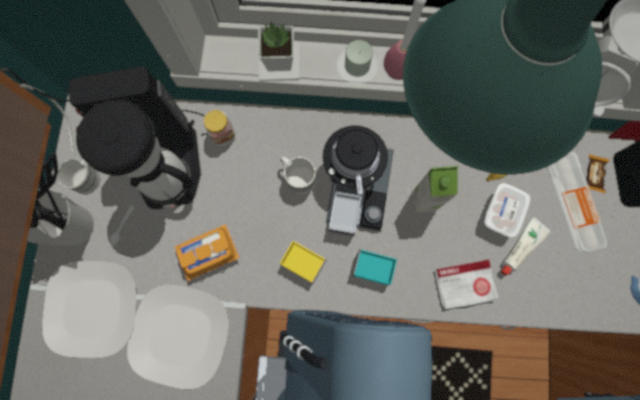

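View pics/side0.png

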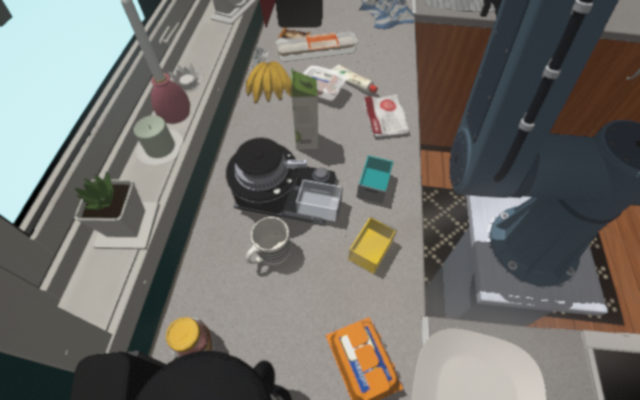

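Top view: grinder deck at about (355,158), tab near (360,184), bin (345,212), key (374,213), mug (300,172) and carton (442,182). The turquoise (375,267) and yellow (302,262) bins are look-alikes. I'll make enlarged crops of the grinder from both views.

```bash
python3 - <<'E'
import cv2, numpy as np
a=np.load('top0.npz')['p'][110:240,300:420,::-1]; b=np.load('side0.npz')['p'][130:230,220:350,::-1]
def e(c): 
    c=cv2.resize(c,(400*c.shape[1]//c.shape[1],400*c.shape[0]//c.shape[1]),interpolation=cv2.INTER_CUBIC); return np.clip(c.astype(float)*1.5,0,255).astype(np.uint8)
A,B=e(a),e(b); H=max(A.shape[0],B.shape[0]); o=np.zeros((H,800,3),np.uint8); o[:A.shape[0],:400]=A; o[:B.shape[0],400:]=B
cv2.imwrite('pics/crop0.png',o); print(A.shape,B.shape)
E
```

```text
(433, 400, 3) (307, 400, 3)
```

View pics/crop0.png

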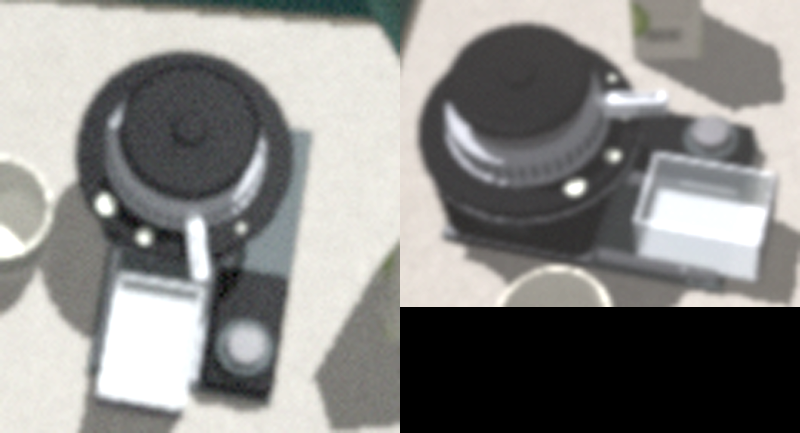

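```bash
cat > h.py <<'E'
import numpy as np, cv2
from bench import ctrl
def ray(n,uv):
    i=ctrl.camera_info(n); K=np.array([[i['fx'],0,i['cx']],[0,i['fy'],i['cy']],[0,0,1]])
    x=cv2.undistortPoints(np.array([[uv]],float),K,np.array(i['dist_coeffs']))[0,0]
    T=np.array(i['T']); return T[:3,3],T[:3,:3]@np.array([x[0],x[1],1.])
def onz(n,uv,z):
    o,d=ray(n,uv); return o+d*(z-o[2])/d[2]
def tri(a,b):
    A=np.zeros((3,3));c=np.zeros(3)
    for o,d in (ray('top',a),ray('side',b)):
        d=d/np.linalg.norm(d);M=np.eye(3)-np.outer(d,d);A+=M;c+=M@o
    return np.linalg.solve(A,c)
def blob(p,uv,r=4):
    u,v=map(int,np.round(uv)); w=p[v-r:v+r+1,u-r:u+r+1].astype(float).mean(2)
    w=np.clip(w-(np.median(w)+w.max())/2*1.0,0,None); y,x=np.mgrid[v-r:v+r+1,u-r:u+r+1]
    return np.array([(w*x).sum(),(w*y).sum()])/w.sum()
def fit(src,dst):
    s,d=src.mean(0),dst.mean(0); a,b=src-s,dst-d
    t=np.arctan2((a[:,0]*b[:,1]-a[:,1]*b[:,0]).sum(),(a*b).sum()); R=np.array([[np.cos(t),-np.sin(t)],[np.sin(t),np.cos(t)]])
    return R,d-R@s,t
E
python3 - <<'E'
from h import *
P={n:np.load(n+'0.npz') for n in ('top','side')}
dots=[(45,(331.2,171.2),(276.5,190.8)),(15,(343.2,181.1),(289.2,180.4)),(-45,(372.3,178.4),(288.9,155.0))]
S=[];D={'top':[],'side':[],'tri':[]}
for f,a,b in dots:
    a=blob(P['top']['p'],a,3);b=blob(P['side']['p'],b,3)
    S.append([-.076*np.cos(np.radians(f)),.076*np.sin(np.radians(f))])
    D['top'].append(onz('top',a,.135));D['side'].append(onz('side',b,.135));D['tri'].append(tri(a,b)); print(f,a,b,*[np.round(D[k][-1],4) for k in D])
S=np.array(S)
for k in D:
    d=np.array(D[k])[:,:2];R,t,th=fit(S,d);print(k,np.round(t,4),np.degrees(th),np.round((S@R.T+t-d)*1000,1).tolist())
    print(' key pred',R@[-.13,-.079]+t)
for n,uv in(('top',(300+245/3.333,110+343/3.333)),('side',(220+310/3.077,130+135/3.077))):
    print('key',n,onz(n,uv,.042),P[n]['d'][int(round(uv[1])),int(round(uv[0]))])
    u,v=map(int,np.round(uv));o,d=ray(n,uv);print(o+d*P[n]['d'][v,u])
# tab tip (z .159), bin front top corners (z .07)
for nm,uv,z in(('tabtip',(203,275),.159),('tabroot',(193,222),.159),('binFL',(96,403),.07),('binFR',(180,410),.07),('binBL',(120,275),.07),('binBR',(203,281),.07)):
    print(nm,onz('top',(300+uv[0]/3.333,110+uv[1]/3.333),z))
E
```

```text
45 [330.88410992 171.18637993] [276.48253968 190.89396825] [0.6491 0.0024 0.135 ] [ 0.6489 -0.0013  0.135 ] [0.6476 0.0024 0.1406]
15 [342.71232877 181.07721046] [289.33469055 180.31188925] [ 0.6245 -0.0305  0.135 ] [ 0.624  -0.0345  0.135 ] [ 0.6229 -0.0304  0.1409]
-45 [371.90470588 177.95882353] [290.38346883 153.4403794 ] [ 0.6388 -0.1068  0.135 ] [ 0.6345 -0.1159  0.135 ] [ 0.6334 -0.1053  0.1487]
top [ 0.6969 -0.0569] -5.176922921404703 [[-0.8, -1.0], [1.1, -0.2], [-0.3, 1.2]]
 key pred [ 0.56030154 -0.12388577]
side [ 0.6948 -0.0647] -7.297673414924297 [[-0.6, -3.3], [0.5, -1.4], [0.2, 4.7]]
 key pred [ 0.55580312 -0.12655778]
tri [ 0.6936 -0.0586] -7.3248447781855655 [[-0.4, -0.9], [0.4, 0.6], [0.1, 0.3]]
 key pred [ 0.55458359 -0.12040868]
key top [ 0.56371059 -0.12512344  0.042     ] 1.2790146
[ 0.56071269 -0.12361399  0.05724494]
key side [ 0.55999328 -0.12988423  0.042     ] 0.9904638
[ 0.55881128 -0.11958576  0.05605268]
tabtip [ 0.59146557 -0.07846432  0.159     ]
tabroot [ 0.63302644 -0.06828846  0.159     ]
binFL [ 0.49938243 -0.00386227  0.07      ]
binFR [ 0.49878513 -0.0724729   0.07      ]
binBL [ 0.6076758  -0.01594529  0.07      ]
binBR [ 0.60778081 -0.08487053  0.07      ]
```

```bash
cat >> h.py <<'E'
from scipy.spatial.transform import Rotation as Ro
G0=np.array([.696,-.0585]); YAW=np.radians(-6.0)
def g2w(x,y,z,G=None,yaw=None):
    G=G0 if G is None else G; yaw=YAW if yaw is None else yaw
    c,s=np.cos(yaw),np.sin(yaw); return np.array([G[0]+c*x-s*y,G[1]+s*x+c*y,z])
def w2g(p):
    c,s=np.cos(YAW),np.sin(YAW); d=np.array(p[:2])-G0; return np.array([c*d[0]+s*d[1],-s*d[0]+c*d[1],p[2]])
def pose():
    o=ctrl.get_obs(); q=o['eef_rot']; return np.array(o['eef_pos']),Ro.from_quat([q[1],q[2],q[3],q[0]]),o
def target(sgn=1): # tool x down, tool y along sgn*grinder y
    y=sgn*np.array([-np.sin(YAW),np.cos(YAW),0]); x=np.array([0,0,-1.]); return Ro.from_matrix(np.c_[x,y,np.cross(x,y)])
def delta(pw,Rt=None):
    p,R,o=pose(); s=R.inv().apply(np.array(pw)-p)*1000
    r=(R.inv()*Rt).as_rotvec(degrees=True) if Rt is not None else np.zeros(3)
    return np.round(s,1),np.round(r,2)
E
python3 - <<'E'
from h import *
p,R,o=pose(); print(np.round(R.as_matrix(),3))
for s in (1,-1): print(delta(g2w(-.24,0,.25),target(s)))
P=np.load('top0.npz'); hsv=cv2.cvtColor(P['p'],cv2.COLOR_RGB2HSV)
for n,lo,hi,z in(('turq',(80,120,60),(95,255,255),.06),('yel',(24,150,100),(34,255,255),.06),('green',(35,80,50),(50,255,255),.244)):
    m=cv2.inRange(hsv,lo,hi); m[:100]=0
    cs,_=cv2.findContours(m,0,2); c=max(cs,key=cv2.contourArea)
    print(n,[np.round(onz('top',q,z)[:2],3).tolist() for q in cv2.boxPoints(cv2.minAreaRect(c))])
E
```

```text
[[-0.     0.228 -0.974]
 [ 0.002 -0.974 -0.228]
 [-1.    -0.002 -0.   ]]
(array([ -18.7, -437.8, -437.6]), array([-1.6083e+02, -1.3000e-01, -1.0000e-02]))
(array([ -18.7, -437.8, -437.6]), array([19.17, -0.  ,  0.09]))
turq [[0.385, -0.081], [0.455, -0.095], [0.437, -0.192], [0.366, -0.177]]
yel [[0.401, 0.122], [0.465, 0.093], [0.423, 0.005], [0.361, 0.035]]
green [[0.647, -0.233], [0.652, -0.299], [0.58, -0.3], [0.575, -0.235]]
```

>>> step_arm(
  motion=[
    [-70,-50,-50,4,0,0,255],
    [-70,-100,-100,8,0,0,255],
    [-70,-150,-150,12,0,0,255],
    [-70,-200,-200,16,0,0,255],
    [-70,-250,-250,19.2,0,0,255],
    [-70,-300,-300,19.2,0,0,255],
    [-70,-350,-350,19.2,0,0,255],
    [-70,-400,-400,19.2,0,0,255],
    [-70,-438,-438,19.2,0,0,255],
    [-70,-438,-438,19.2,0,0,255],
  ],
)

```text
time_s: 1.35
eef_pos: [0.4505, -0.0443, 0.3013]
eef_rot: [-0.037, 0.706, -0.037, -0.706]
wrist_force: [1.3, -0.8, 1.1]
opening: -0.001
```

```bash
python3 - <<'E'
from h import *
p,R,o=pose(); print(o['time_s'],p,R.as_matrix().round(3),o['wrist_force'],o['opening'])
i=ctrl.camera_info('wrist'); print({k:np.round(v,4).tolist() for k,v in i.items() if k!='name'})
a,d=ctrl.camera('wrist'); np.savez('w0.npz',p=a,d=d,pos=p,R=R.as_matrix()); cv2.imwrite('pics/w0.png',a[:,:,::-1])
E
```

```text
1.35 [ 0.45047057 -0.04431169  0.3012768 ] [[ 0.    -0.105 -0.994]
 [-0.    -0.994  0.105]
 [-1.     0.    -0.   ]] [ 1.30791869 -0.82313653  1.05687627] -0.0011128939625162835
{'fx': 357.5041, 'fy': 357.5041, 'cx': 325.3578, 'cy': 198.0034, 'dist_coeffs': [-0.0574, 0.0, 0.0, 0.0, 0.0], 'hand_eye': [[-0.0006, -0.2747, 0.9615, -0.1436], [1.0, -0.0002, 0.0006, -0.0001], [0.0, 0.9615, 0.2747, -0.0697], [0.0, 0.0, 0.0, 1.0]]}
```

View pics/w0.png

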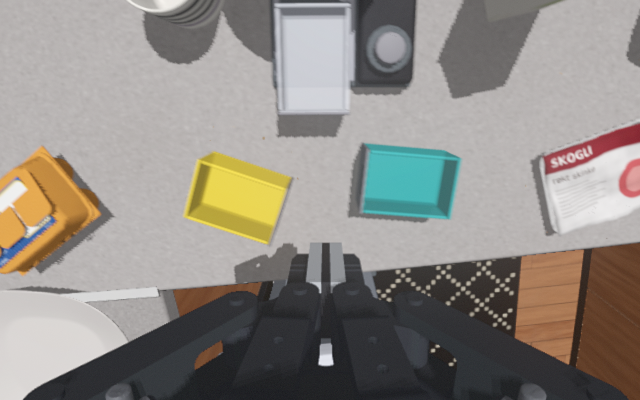

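Wrist view: bin front edge from (278,112) to (350,113), key at (390,48), and the bin's sides almost vertical in the picture, so the yaw is about right.

```bash
cat >> h.py <<'E'
def wray(uv,pos,R):
    i=ctrl.camera_info('wrist'); K=np.array([[i['fx'],0,i['cx']],[0,i['fy'],i['cy']],[0,0,1]])
    x=cv2.undistortPoints(np.array([[uv]],float),K,np.array(i['dist_coeffs']))[0,0]; H=np.array(i['hand_eye'])
    T=np.eye(4);T[:3,:3]=R;T[:3,3]=pos;T=T@H; return T[:3,3],T[:3,:3]@np.array([x[0],x[1],1.])
def wz(uv,z,W):
    o,d=wray(uv,W['pos'],W['R']); return o+d*(z-o[2])/d[2]
def wd(uv,W):
    u,v=map(int,np.round(uv)); o,d=wray(uv,W['pos'],W['R']); return o+d*np.median(W['d'][v-2:v+3,u-2:u+3])
E
python3 - <<'E'
from h import *
W=dict(np.load('w0.npz')); 
for n,uv in(('key',(391,48)),('console',(375,78)),('table',(200,130)),('binfloor',(312,50))): print(n,wd(uv,W).round(4),w2g(wd(uv,W)).round(4))
for z in(.04,.045): print('key',z,wz((391,48),z,W),w2g(wz((391,48),z,W)))
for n,uv in(('FL',(278,113)),('FR',(350,113))): print(n,wz(uv,.07,W).round(4),w2g(wz(uv,.07,W)).round(4))
for n,uv in(('BL',(276,5)),('BR',(350,4))): print(n,wz(uv,.07,W).round(4),w2g(wz(uv,.07,W)).round(4))
print('console front corners',[w2g(wz(uv,.033,W)).round(4).tolist() for uv in((357,85),(411,85))])
g=W['p'][:120].astype(int).mean(2)
print(g[60:125:1,315].astype(int).tolist()); print(g[20:75,391].astype(int).tolist()); print(g[48,360:425].astype(int).tolist())
E
```

```text
key [ 0.5609 -0.1237  0.056 ] [-0.1276 -0.0789  0.056 ]
console [ 0.5338 -0.1083  0.0336] [-0.1561 -0.0665  0.0336]
table [0.497  0.1062 0.0011] [-0.2151  0.143   0.0011]
binfloor [ 0.5722 -0.0423  0.015 ] [-0.1249  0.0032  0.015 ]
key 0.04 [ 0.56257446 -0.12662153  0.04      ] [-0.12557398 -0.08169512  0.04      ]
key 0.045 [ 0.56204573 -0.12569424  0.045     ] [-0.12619674 -0.08082818  0.045     ]
FL [ 0.5087 -0.0019  0.07  ] [-0.1922  0.0367  0.07  ]
FR [ 0.5008 -0.0752  0.07  ] [-0.1923 -0.0371  0.07  ]
BL [ 0.6101 -0.0137  0.07  ] [-0.0901  0.0355  0.07  ]
BR [ 0.6034 -0.0845  0.07  ] [-0.0894 -0.0355  0.07  ]
console front corners [[-0.1636, -0.0468, 0.033], [-0.1632, -0.1068, 0.033]]
[208, 208, 208, 207, 208, 207, 207, 207, 207, 208, 207, 207, 207, 207, 207, 207, 207, 207, 206, 207, 206, 207, 206, 207, 206, 206, 207, 209, 212, 212, 213, 213, 213, 213, 213, 213, 212, 212, 212, 212, 212, 213, 212, 212, 211, 212, 212, 212, 209, 202, 195, 200, 181, 164, 135, 112, 111, 113, 111, 112]
[73, 73, 75, 73, 79, 106, 120, 118, 120, 120, 120, 129, 155, 170, 175, 173, 174, 175, 173, 173, 172, 172, 172, 171, 170, 170, 170, 169, 168, 167, 167, 165, 165, 165, 163, 163, 163, 161, 161, 161, 158, 152, 136, 107, 83, 86, 87, 93, 105, 117, 115, 103, 80, 62, 61]
[64, 68, 70, 74, 72, 77, 91, 106, 116, 122, 124, 119, 112, 103, 105, 117, 136, 153, 164, 167, 168, 167, 168, 168, 167, 168, 168, 167, 168, 168, 169, 168, 168, 168, 167, 166, 165, 165, 165, 165, 165, 163, 163, 160, 150, 138, 129, 120, 121, 120, 107, 94, 79, 96, 134, 160, 175, 181, 181, 183, 183, 184, 182, 179, 179]
```

```bash
sed -i 's/^G0=np.array(\[.696,-.0585\])/G0=np.array([.698,-.0587])/' h.py; python3 - <<'E'
from h import *
W=dict(np.load('w0.npz'))
print('ring z',[wd(uv,W)[2].round(4) for uv in((391,28),(391,69),(369,48),(410,48),(391,73))])
print(delta(g2w(-.228,0,.30),target(-1)), delta(g2w(-.228,0,.035),target(-1)))
E
```

```text
ring z [np.float64(0.0462), np.float64(0.0462), np.float64(0.0453), np.float64(0.0464), np.float64(0.0436)]
(array([  1.3,  -4.6, -18.1]), array([ 0.31, -0.12,  0.27])) (array([266.3,  -3.4, -17.5]), array([ 0.31, -0.12,  0.27]))
```

>>> step_arm(
  motion=[
    [0,0,0,0,0,0,255],
    [0,0,0,0,0,0,255],
  ],
)

```text
time_s: 1.65
eef_pos: [0.4493, -0.047, 0.3009]
eef_rot: [0.037, -0.706, 0.038, 0.706]
wrist_force: [-0.3, -1.6, 0.9]
opening: -0.003
```

```bash
python3 - <<'E'
from h import *
p,R,o=pose();print(p,np.abs(o['dq']).max())
print(delta(g2w(-.228,0,.30),target(-1)), delta(g2w(-.228,0,.035),target(-1)))
E
```

```text
[ 0.44932194 -0.046986    0.30091739] 0.026704546434214233
(array([  0.9, -14.4, -20.5]), array([-0.07,  0.05, -0.02])) (array([265.9, -14.4, -20.8]), array([-0.07,  0.05, -0.02]))
```

>>> step_arm(
  motion=[
    [0,0,0,0,0,0,255],
    [0,0,0,0,0,0,255],
    [0,0,0,0,0,0,255],
    [0,0,0,0,0,0,255],
  ],
)

```text
time_s: 2.15
eef_pos: [0.4498, -0.0467, 0.3014]
eef_rot: [-0.037, 0.706, -0.038, -0.706]
wrist_force: [-0.5, 0.5, 0.0]
opening: -0.001
```

```bash
python3 - <<'E'
from h import *
p,R,o=pose();print(p,np.abs(o['dq']).max())
a,d=ctrl.camera('wrist'); p,R,o=pose();print(p,o['time_s']); print(delta(g2w(-.228,0,.30),target(-1)), delta(g2w(-.228,0,.035),target(-1)))
E
```

```text
[ 0.44976881 -0.04670064  0.30135599] 0.0060288049672791045
[ 0.44978419 -0.04657559  0.30132777] 2.2
(array([  1.3, -13.9, -20.1]), array([-0.06, -0.01,  0.  ])) (array([266.3, -13.9, -20.1]), array([-0.06, -0.01,  0.  ]))
```

>>> step_arm(
  motion=[
    [0,-14,-20,0,0,0,255],
    [50,-14,-20,0,0,0,255],
    [100,-14,-20,0,0,0,255],
    [150,-14,-20,0,0,0,255],
    [200,-14,-20,0,0,0,255],
    [240,-14,-20,0,0,0,255],
    [260,-14,-20,0,0,0,255],
    [266,-14,-20,0,0,0,255],
    [266,-14,-20,0,0,0,255],
    [266,-14,-20,0,0,0,255],
  ],
)

```text
time_s: 3.45
eef_pos: [0.4722, -0.0348, 0.0364]
eef_rot: [-0.037, 0.707, -0.037, -0.705]
wrist_force: [-0.5, -0.2, -1.2]
opening: 0.0
```

>>> step_arm(
  motion=[
    [0,0,-5,0,0,0,255],
    [0,0,-10,0,0,0,255],
    [0,0,-14,0,0,0,255],
    [0,0,-18,0,0,0,255],
    [0,0,-22,0,0,0,255],
    [0,0,-26,0,0,0,255],
    [0,0,-30,0,0,0,255],
    [0,0,-34,0,0,0,255],
    [0,0,-38,0,0,0,255],
    [0,0,-42,0,0,0,255],
  ],
)

```text
time_s: 4.7
eef_pos: [0.5132, -0.039, 0.0352]
eef_rot: [-0.037, 0.706, -0.037, -0.706]
wrist_force: [-1.1, -0.9, -1.1]
opening: -0.004
```

```bash
python3 - <<'E'
from h import *
p,R,o=pose();print(o['time_s'],w2g(p),o['wrist_force'])
E
```

```text
4.7 [-0.1858137   0.00028736  0.03519656] [-1.10819247 -0.9075622  -1.14661879]
```

Nominal home is TCP x = -0.174, so about 12 mm remain. I'll push in small steps until the force rises.

>>> step_arm(
  motion=[
    [0,0,-2,0,0,0,255],
    [0,0,-4,0,0,0,255],
    [0,0,-6,0,0,0,255],
    [0,0,-8,0,0,0,255],
    [0,0,-9,0,0,0,255],
    [0,0,-10,0,0,0,255],
    [0,0,-10,0,0,0,255],
  ],
)

```text
time_s: 5.58
eef_pos: [0.523, -0.04, 0.0353]
eef_rot: [-0.037, 0.706, -0.037, -0.706]
wrist_force: [-0.3, 0.2, 0.0]
opening: 0.005
```

>>> step_arm(
  motion=[
    [0,0,-1,0,0,0,255],
    [0,0,-2,0,0,0,255],
    [0,0,-2,0,0,0,255],
  ],
)

```text
time_s: 5.95
eef_pos: [0.525, -0.0402, 0.0353]
eef_rot: [-0.037, 0.706, -0.037, -0.706]
wrist_force: [-2.0, 0.1, -0.3]
opening: 0.005
```

>>> step_arm(
  motion=[
    [0,0,-1,0,0,0,255],
    [0,0,-2,0,0,0,255],
    [0,0,-2,0,0,0,255],
  ],
)

```text
time_s: 6.32
eef_pos: [0.525, -0.0402, 0.0352]
eef_rot: [0.037, -0.705, 0.037, 0.708]
wrist_force: [-10.3, -0.6, 7.7]
opening: -0.0
```

>>> step_arm(
  motion=[
    [0,0,3,0,0,0,255],
    [0,0,10,0,0,0,255],
    [0,0,40,0,0,0,255],
    [-40,0,45,0,0,0,255],
    [-90,0,45,0,0,0,255],
    [-140,0,30,0,0,0,255],
    [-190,0,10,0,0,0,255],
    [-240,0,0,0,0,0,255],
    [-290,0,0,0,0,0,255],
    [-300,0,0,0,0,0,255],
  ],
)

```text
time_s: 7.58
eef_pos: [0.5285, -0.0409, 0.3397]
eef_rot: [-0.037, 0.709, -0.038, -0.703]
wrist_force: [0.2, 0.2, 0.0]
opening: -0.0
```

>>> step_arm(
  motion=[
    [0,0,0,0,0,0,255],
    [0,0,0,0,0,0,255],
    [0,0,0,0,0,0,255],
  ],
)

```text
time_s: 7.95
eef_pos: [0.5262, -0.0402, 0.3335]
eef_rot: [0.037, -0.705, 0.037, 0.707]
wrist_force: [-0.8, -0.5, 0.2]
opening: 0.001
```

```bash
python3 - <<'E'
from h import *
p,R,o=pose(); print(o['time_s'],p,w2g(p))
a,d=ctrl.camera('wrist'); np.savez('w1.npz',p=a,d=d,pos=p,R=R.as_matrix()); cv2.imwrite('pics/w1.png',a[:,:,::-1])
E
```

```text
7.95 [ 0.5261711  -0.0402374   0.33350548] [-0.17281747  0.00040045  0.33350548]
```

View pics/w1.png

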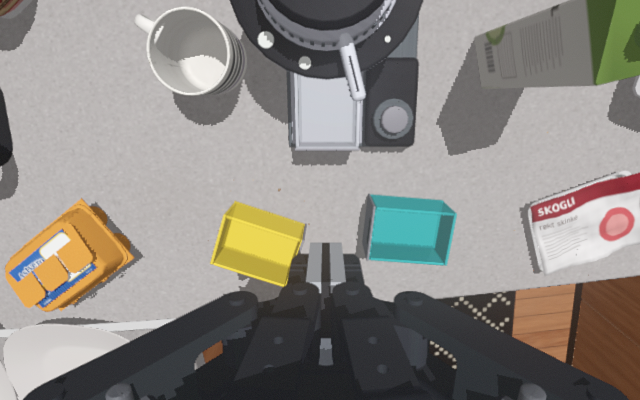

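Wrist view: dots at (266,40), (305,63) and (388,39). The tab runs from (344,42) to (359,97), so it is in the second notch. Key at (393,118); the bin front is now close to the console's front line.

```bash
python3 - <<'E'
from h import *
W=dict(np.load('w1.npz')); S=[];D=[]
for f,uv in((45,(266,40)),(15,(305,63)),(-45,(388,39))):
    uv=blob(W['p'],uv,8 if f==45 else 6); S.append([-.076*np.cos(np.radians(f)),.076*np.sin(np.radians(f))]); D.append(wz(uv,.135,W)); print(uv,wd(uv,W))
S.append([-.13,-.079]); D.append(wz((393,118),.056,W)); print('key',D[-1],wd((393,118),W))
S=np.array(S);D=np.array(D)[:,:2];R,t,th=fit(S,D);print(t,np.degrees(th),((S@R.T+t-D)*1000).round(1).tolist())
print('tab tip/root',[w2g(wz(uv,.159,W)).round(4) for uv in((359,97),(344,42))])
print('bin front',[w2g(wz(uv,.07,W)).round(4) for uv in((292,149),(360,150))],'console',[w2g(wz(uv,.033,W)).round(4) for uv in((365,144),(413,146))])
E
```

```text
[263.59246057  40.49200691] [0.64893236 0.00194565 0.13687963]
[304.13643068  65.76769912] [ 0.6236232  -0.03134436  0.13693214]
[387.16484056  38.5686018 ] [ 0.63906467 -0.1074615   0.13631859]
key [ 0.56259426 -0.12277716  0.056     ] [ 0.56260833 -0.12274544  0.05617765]
[ 0.69741465 -0.0567469 ] -4.9078218259868445 [[-0.8, -0.8], [2.2, 0.4], [0.0, 2.0], [-1.5, -1.6]]
tab tip/root [array([-0.1041, -0.0286,  0.159 ]), array([-0.0597, -0.0152,  0.159 ])]
bin front [array([-0.1619,  0.0384,  0.07  ]), array([-0.1631, -0.0392,  0.07  ])] console [array([-0.1611, -0.0488,  0.033 ]), array([-0.1635, -0.1088,  0.033 ])]
```

```bash
sed -i 's/^G0=.*/G0=np.array([.698,-.0580]); YAW=np.radians(-5.6)/' h.py; python3 - <<'E'
from h import *
p,R,o=pose(); print(w2g(p)); print(delta(g2w(-.103,-.064,.145),target(-1)))
E
```

```text
[-0.17257824  0.00088746  0.33379517]
(array([188.6,  64.4, -70.5]), array([-0.43,  0.14,  0.03]))
```

>>> step_arm(
  motion=[
    [0,40,-40,0,0,0,255],
    [0,64,-70,0,0,0,255],
    [0,64,-70,0,0,0,255],
    [40,64,-70,0,0,0,255],
    [80,64,-70,0,0,0,255],
    [120,64,-70,0,0,0,255],
    [155,64,-70,0,0,0,255],
    [180,64,-70,0,0,0,255],
    [188,64,-70,0,0,0,255],
    [188,64,-70,0,0,0,255],
  ],
)

```text
time_s: 9.25
eef_pos: [0.5895, -0.1109, 0.1473]
eef_rot: [0.037, -0.706, 0.037, 0.706]
wrist_force: [-0.2, 0.2, 1.3]
opening: -0.001
```

>>> step_arm(
  motion=[
    [0,-4,0,0,0,0,255],
    [0,-8,0,0,0,0,255],
    [0,-11,0,0,0,0,255],
    [0,-14,0,0,0,0,255],
    [0,-17,0,0,0,0,255],
    [0,-20,0,0,0,0,255],
  ],
)

```text
time_s: 10.0
eef_pos: [0.5914, -0.0921, 0.1473]
eef_rot: [0.037, -0.706, 0.038, 0.707]
wrist_force: [-3.7, -3.6, 2.1]
opening: 0.002
```

```bash
python3 - <<'E'
from h import *
p,R,o=pose(); print(o['time_s'],w2g(p),o['wrist_force'])
E
```

```text
10.0 [-0.10277985 -0.04437904  0.14728209] [-3.67108611 -3.56673227  2.05657178]
```

Contact with the tab at y ≈ -0.044, about 3.6 N. I'll keep pushing slowly past half-way.

>>> step_arm(
  motion=[
    [0,-3,0,0,0,0,255],
    [0,-6,0,0,0,0,255],
    [0,-9,0,0,0,0,255],
    [0,-12,0,0,0,0,255],
    [0,-15,0,0,0,0,255],
    [0,-18,0,0,0,0,255],
    [0,-21,0,0,0,0,255],
    [0,-24,0,0,0,0,255],
    [0,-26,0,0,0,0,255],
    [0,-26,0,0,0,0,255],
  ],
)

```text
time_s: 11.25
eef_pos: [0.5948, -0.0654, 0.1474]
eef_rot: [-0.037, 0.706, -0.037, -0.706]
wrist_force: [0.3, 0.2, -0.4]
opening: -0.001
```

```bash
python3 - <<'E'
from h import *
p,R,o=pose(); print(o['time_s'],w2g(p),o['wrist_force'])
a,d=ctrl.camera('wrist'); np.savez('w2.npz',p=a,d=d,pos=p,R=R.as_matrix()); 
b,_=ctrl.camera('top'); c=cv2.resize(b[110:240,300:420],(369,400),interpolation=cv2.INTER_CUBIC)
o=np.zeros((400,770,3),np.uint8); o[:,:369]=np.clip(c*1.4,0,255); o[:250,370:]=cv2.resize(a,(400,250)); cv2.imwrite('pics/w2.png',o[:,:,::-1])
E
```

```text
11.25 [-0.102033   -0.01745478  0.1473542 ] [ 0.28031418  0.18527144 -0.43324545]
```

View pics/w2.png

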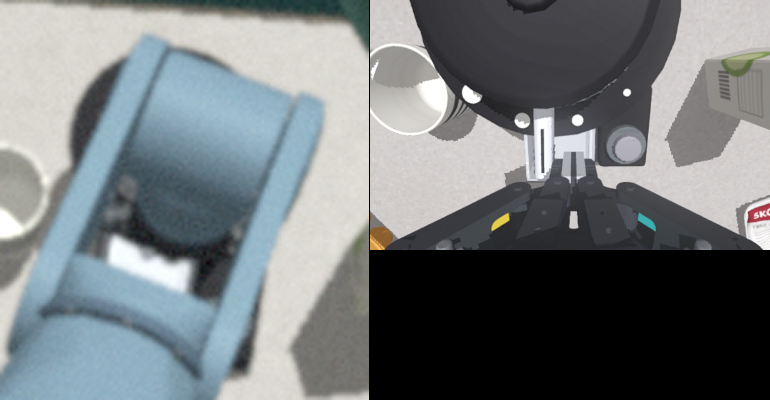

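```bash
python3 - <<'E'
from h import *
W=dict(np.load('w2.npz')); a=W['p']
hsv=cv2.cvtColor(a,cv2.COLOR_RGB2HSV); print(a[200,245:320].mean(1).astype(int).tolist())
for uv in(((523-370)*1.6,120*1.6),((577-370)*1.6,120*1.6)): 
    g=w2g(wz(uv,.135,W)); print('dot',g,np.degrees(np.arctan2(g[1],-g[0])))
for uv in(((542-370)*1.6,115*1.6),((540-370)*1.6,175*1.6)):
    g=w2g(wz(uv,.159,W)); print('tab',g,np.degrees(np.arctan2(g[1],-g[0])),wd(uv,W))
E
```

```text
[255, 255, 255, 255, 255, 255, 255, 255, 209, 119, 72, 73, 76, 77, 75, 73, 97, 185, 221, 231, 236, 240, 245, 249, 252, 254, 254, 254, 254, 254, 254, 254, 254, 254, 254, 254, 254, 253, 251, 251, 250, 249, 247, 245, 233, 219, 206, 187, 177, 160, 96, 83, 87, 87, 85, 86, 85, 85, 85, 84, 85, 86, 85, 85, 84, 85, 85, 83, 84, 84, 84, 83, 84, 83, 84]
dot [-0.07374707  0.01878222  0.135     ] 14.2885648137797
dot [-0.07404794 -0.02033228  0.135     ] -15.354017077853282
tab [-0.06432393  0.00130724  0.159     ] 1.1642439371957027 [ 0.63436566 -0.05061188  0.1601243 ]
tab [-0.10501996  0.00456158  0.159     ] 2.4870995945893033 [ 0.59426336 -0.04335375  0.15963421]
```

The tab is at about +2°, just at half-way. I'll go on in small steps.

>>> step_arm(
  motion=[
    [0,-2,0,0,0,0,255],
    [0,-4,0,0,0,0,255],
    [0,-6,0,0,0,0,255],
    [0,-8,0,0,0,0,255],
    [0,-8,0,0,0,0,255],
    [0,-8,0,0,0,0,255],
  ],
)

```text
time_s: 12.1
eef_pos: [0.5955, -0.0577, 0.1473]
eef_rot: [-0.037, 0.706, -0.037, -0.706]
wrist_force: [-1.0, -0.7, -0.4]
opening: 0.005
```

```bash
python3 - <<'E'
from h import *
p,R,o=pose(); print(o['time_s'],w2g(p),o['wrist_force'])
a,d=ctrl.camera('wrist'); W=dict(p=a,d=d,pos=p,R=R.as_matrix()); np.savez('w3.npz',**W)
cv2.imwrite('pics/w3.png',a[100:320,100:500,::-1])
E
```

```text
12.1 [-0.10208045 -0.00972074  0.14728152] [-0.96021723 -0.72777528 -0.37024257]
```

View pics/w3.png

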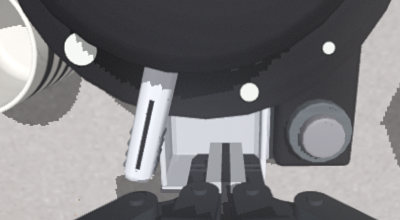

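The tab has snapped clear of the finger and now covers the third dot; the other three dots are visible. Next I'll check its angle and work out the key move.

```bash
python3 - <<'E'
from h import *
W=dict(np.load('w3.npz'))
for uv in((258,180),(236,268)):
    g=w2g(wz(uv,.159,W)); print('tab',g,np.degrees(np.arctan2(g[1],-g[0])))
k=wd((424,239),W); print('key',k,w2g(k)); t=np.array([.562,-.1232,.075]); print(g2w(-.13,-.079,.056),delta(t,target(-1)))
E
```

```text
tab [-0.06272943  0.01548893  0.159     ] 13.869839711367044
tab [-0.09949941  0.0267715   0.159     ] 15.05946898294385
key [ 0.56069317 -0.12451124  0.0562406 ] [-0.13016116 -0.07959261  0.0562406 ]
[ 0.56091139 -0.12393719  0.056     ] (array([72.3, 68.6, 26.3]), array([-0.43,  0.  , -0.  ]))
```

>>> step_arm(
  motion=[
    [0,6,0,0,0,0,255],
    [-40,8,5,0,0,0,255],
    [-60,40,20,0,0,0,255],
    [-60,69,27,0,0,0,255],
    [-40,69,27,0,0,0,255],
    [0,69,27,0,0,0,255],
    [40,69,27,0,0,0,255],
    [65,69,27,0,0,0,255],
    [72,69,27,0,0,0,255],
    [72,69,27,0,0,0,255],
  ],
)

```text
time_s: 13.4
eef_pos: [0.5615, -0.1238, 0.0755]
eef_rot: [-0.037, 0.706, -0.037, -0.706]
wrist_force: [-0.1, -0.4, 0.0]
opening: 0.001
```

>>> step_arm(
  motion=[
    [5,0,0,0,0,0,255],
    [10,0,0,0,0,0,255],
    [14,0,0,0,0,0,255],
    [17,0,0,0,0,0,255],
    [19,0,0,0,0,0,255],
    [19,0,0,0,0,0,255],
  ],
)

```text
time_s: 14.15
eef_pos: [0.5612, -0.1235, 0.0561]
eef_rot: [0.037, -0.706, 0.037, 0.706]
wrist_force: [0.5, 1.0, -0.9]
opening: -0.001
```

Right at the key top (z 0.056). Now I'll press down towards 0.050 and a little past it, watching the force.

>>> step_arm(
  motion=[
    [2,0,0,0,0,0,255],
    [4,0,0,0,0,0,255],
    [6,0,0,0,0,0,255],
    [7,0,0,0,0,0,255],
    [7,0,0,0,0,0,255],
  ],
)

```text
time_s: 14.78
eef_pos: [0.5616, -0.1236, 0.0495]
eef_rot: [-0.037, 0.706, -0.037, -0.706]
wrist_force: [-0.1, 0.2, 2.9]
opening: 0.002
```

>>> step_arm(
  motion=[
    [1,0,0,0,0,0,255],
    [1,0,0,0,0,0,255],
  ],
)

```text
time_s: 15.02
eef_pos: [0.5616, -0.1236, 0.049]
eef_rot: [-0.037, 0.706, -0.037, -0.706]
wrist_force: [-0.8, 0.5, 7.9]
opening: -0.002
```

>>> step_arm(
  motion=[
    [1,0,0,0,0,0,255],
    [1,0,0,0,0,0,255],
  ],
)

```text
time_s: 15.28
eef_pos: [0.5617, -0.1236, 0.0489]
eef_rot: [-0.037, 0.706, -0.037, -0.706]
wrist_force: [-5.5, 2.0, 14.6]
opening: 0.003
```

Hard stop: the force jumped to 14.6 N with almost no further travel. Now I'll hold for about 3.7 s.

>>> step_arm(
  motion=[
    [0,0,0,0,0,0,255],
    [0,0,0,0,0,0,255],
    [0,0,0,0,0,0,255],
    [0,0,0,0,0,0,255],
    [0,0,0,0,0,0,255],
    [0,0,0,0,0,0,255],
    [0,0,0,0,0,0,255],
    [0,0,0,0,0,0,255],
    [0,0,0,0,0,0,255],
    [0,0,0,0,0,0,255],
  ],
)

```text
time_s: 16.52
eef_pos: [0.5617, -0.1236, 0.0488]
eef_rot: [-0.037, 0.706, -0.037, -0.706]
wrist_force: [-4.3, 1.7, 15.1]
opening: -0.005
```

>>> step_arm(
  motion=[
    [0,0,0,0,0,0,255],
    [0,0,0,0,0,0,255],
    [0,0,0,0,0,0,255],
    [0,0,0,0,0,0,255],
    [0,0,0,0,0,0,255],
    [0,0,0,0,0,0,255],
    [0,0,0,0,0,0,255],
    [0,0,0,0,0,0,255],
    [0,0,0,0,0,0,255],
    [0,0,0,0,0,0,255],
  ],
)

```text
time_s: 17.77
eef_pos: [0.5617, -0.1236, 0.0488]
eef_rot: [-0.037, 0.706, -0.037, -0.706]
wrist_force: [-5.2, 1.3, 15.0]
opening: -0.002
```

>>> step_arm(
  motion=[
    [0,0,0,0,0,0,255],
    [0,0,0,0,0,0,255],
    [0,0,0,0,0,0,255],
    [0,0,0,0,0,0,255],
    [0,0,0,0,0,0,255],
    [0,0,0,0,0,0,255],
    [0,0,0,0,0,0,255],
    [0,0,0,0,0,0,255],
    [0,0,0,0,0,0,255],
    [0,0,0,0,0,0,255],
  ],
)

```text
time_s: 19.02
eef_pos: [0.5617, -0.1236, 0.0488]
eef_rot: [-0.037, 0.706, -0.037, -0.706]
wrist_force: [-5.2, 2.2, 14.6]
opening: 0.007
```

>>> step_arm(
  motion=[
    [-4,0,0,0,0,0,255],
    [-20,0,0,0,0,0,255],
    [-60,0,0,0,0,0,255],
    [-110,0,0,0,0,0,255],
    [-160,-20,0,0,0,0,255],
    [-210,-50,10,0,0,0,255],
    [-260,-83,30,0,0,0,255],
    [-285,-83,40,0,0,0,255],
    [-285,-83,40,0,0,0,255],
    [-285,-83,40,0,0,0,255],
  ],
)

```text
time_s: 20.27
eef_pos: [0.5298, -0.0368, 0.3312]
eef_rot: [0.037, -0.706, 0.037, 0.707]
wrist_force: [-0.1, -0.0, -0.4]
opening: 0.001
```

>>> step_arm(
  motion=[
    [0,0,0,0,0,0,255],
    [0,0,0,0,0,0,255],
    [0,0,0,0,0,0,255],
  ],
)

```text
time_s: 20.65
eef_pos: [0.5302, -0.0369, 0.3316]
eef_rot: [0.037, -0.706, 0.037, 0.707]
wrist_force: [-0.1, -0.1, 0.5]
opening: -0.004
```

```bash
python3 - <<'E'
from h import *
p,R,o=pose(); print(o['time_s'],p,o['wrist_force'])
a,d=ctrl.camera('wrist'); np.savez('w4.npz',p=a,d=d,pos=p,R=R.as_matrix()); cv2.imwrite('pics/w4.png',a[:,:,::-1])
E
```

```text
20.65 [ 0.53018025 -0.03687431  0.3315532 ] [-0.05092449 -0.12456176  0.54233641]
```

View pics/w4.png

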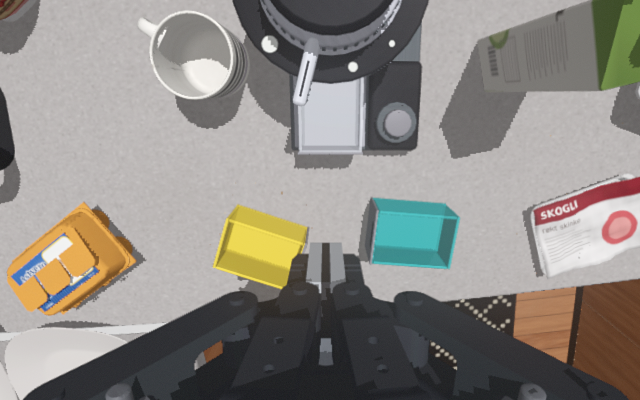

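```bash
python3 - <<'E'
from h import *
W=dict(np.load('w4.npz'))
k=wd((397,123),W); print('key',k,w2g(k))
g=W['p'].astype(int).mean(2)
for u in(310,340): print(u,g[140:172,u].astype(int).tolist())
for uv in((296,153),(361,153)): print('binfront',w2g(wz(uv,.07,W)))
for uv in((312,45),(300,100)):
    t=w2g(wz(uv,.159,W)); print('tab',np.degrees(np.arctan2(t[1],-t[0])))
E
```

```text
key [ 0.56105189 -0.12346233  0.05633471] [-0.12990651 -0.0785137   0.05633471]
310 [207, 206, 207, 206, 206, 192, 170, 169, 170, 171, 190, 199, 184, 166, 136, 117, 115, 114, 116, 114, 115, 117, 114, 113, 112, 114, 112, 118, 160, 187, 186, 185]
340 [206, 207, 206, 207, 205, 192, 170, 169, 169, 171, 194, 203, 184, 168, 138, 116, 116, 116, 115, 114, 115, 115, 116, 114, 116, 117, 115, 114, 128, 163, 184, 187]
binfront [-0.16183055  0.0379128   0.07      ]
binfront [-0.16240806 -0.0361334   0.07      ]
tab 14.222106241033718
tab 14.115600477567208
```

Bin front is at -0.162 (home is -0.163), the tab is at about +14 to 15°, and the key is back up at 0.056. Handing in.

```bash
python3 -c "
from bench import ctrl; print(ctrl.hand_in())"
```

```text
the job is handed in; nothing more can be done
None
```

The job is done and handed in, at about 21 s on the robot's clock. The last checks agree with what was asked.

- **Bin:** I pushed it in until it stopped hard at about 10 N. In the last picture its front is at x ≈ -162 mm in the grinder's frame, where fully home is -163 mm. That 1 mm gap is within the camera calibration.
- **Selector:** It started in the second notch. I pushed the tab one notch on and it snapped clear of the finger. It covers the 11 mm dot and measures about 14 to 15° against a nominal 15°.
- **Start key:** I pressed it only after the bin and selector were done. It reached a hard stop about 7 mm below where I measured its top. I held it there at about 15 N for over 3.5 s and then let go, and its top is back at z = 56 mm.

The arm finished clear of everything, with wrist force near zero. The mug, the drink carton and both look-alike bins show no sign of having moved in the wrist pictures, though I did not measure their positions again.

The first fit of the grinder from the fixed side camera was about 4 mm and 2° off the top camera's. I relied on the wrist camera instead, which put the start key within 1 mm of its given place.

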